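Put the blue leaded panel away in the drawer

ROBOT

A 7-joint arm with a two-finger parallel gripper is mounted at the origin on the work surface. World frame = base frame: x ahead of the robot, y to its left, z up, the work surface at z = 0. Lengths are in m, angles in rad, forces in N, time in s.
With the tool pointing down it reaches from about 0.4 to 0.85 m from the base axis. Payload 4.4 kg.
Tool frame: the origin (TCP) lies between the finger pads; the fingertips stand 8 mm ahead of it and the grasp point (between the pads) lies 11 mm behind it; z points along the fingers, y is the line along which they close (so a half turn about z gives the same grasp; the last joint's range is limited). The gripper opens to 94 mm and grips with 3 to 60 N. Pads are 16 mm wide; open, the fingers measure 119 mm over their backs; the gripper's body (75 mm by 177 mm) begins 78 mm behind the grasp point.
Start: joints at [-0.066, 0.628, 0.038, 1.517, -0.027, 0.996, -0.02], TCP at [0.65, 0, 0.213] pointing down, gripper open.
Joint ranges: [-3.06, 3.06], [-0.37, 2.12], [-1.25, 1.32], [0.18, 2.47], [-1.1, 4.24], [0.23, 1.98], [-2.94, 2.94]. Speed limits (rad/s): [2.57, 2.57, 3.14, 3.14, 3.14, 3.14, 3.14].

INTERFACE

Orientations are given as a 3x3 rotation matrix whose columns are the frame's x, y, z axes.
In Python, from workcell import robot, viewer, look_for, regions_of gives the robot as it stands.
- The arm moves only by the tool apply_moves, never from a script. Its argument "series" is a list of rows, each an object of numbers: "jaw": the opening, from 0 (shut) to 1 (fully open); "tx", "ty", "tz": the shift along the tool's x, y, z in cm; "ax", "ay", "az": the turn, a rotation vector about the tool's x, y, z in degrees. A call has 1 to 10 rows; each row is the pose to reach, as a shift and turn from the pose commanded when the call began, along the tool's axes at that moment; what a row does not reach only later rows make up. A row lasts 1/8 s, in which the tool goes at most 62.5 mm and 10.7 degrees, less where a joint would pass 70% of its speed; a pose out of reach is approached as far as the arm can. A call with a gripper value outside its range is refused whole. The fingers move at their own pace and stop on an object; "newtons" is the grip in N (left out, the last holds). Time passes only in rows, so rows that repeat a pose let the fingers close. It gives the time, the measured TCP pose, the force, the opening and the grip force at its end, in the units of the state.
- robot.get_state(): the state, without advancing time (a new reading comes with each control period).
- viewer.camera(name): name is "scene" or "side" or "wrist"; returns the picture (384x512x3 uint8, red, green, blue); there is no depth.
- viewer.camera_params(name): a dict with "mtx" (3x3 intrinsics, pixels), "extrinsics" (4x4, takes a point from camera to world coordinates). Camera axes: x right, y up, looking along -z (the intrinsics and any distortion apply to the point x, -y, -z); pixel columns grow to the right and rows downward; lengths in m; the calibration is good to about 2 mm. A picture is of the moment at which its call begins: read the wrist's pose just before it. camera_params takes no time and is no camera call; for the wrist camera it gives the pose at the moment of the call.
- robot.hand_in(): hands the job in; it is judged then, once.
Trained networks look in the newest picture that a camera, given by its name, has taken for a name from the list of things; names that differ only in an ending like _2 or _b are one class to them, and where a whole thing is asked for, a point or a joint stands for the part that bears it (a point fixed in the world has none). Each returns a list of dicts, best first, with "score" (0 to 1); they miss things now and then, are a little off and sometimes report something else, mostly with a low value. They report only what shows in the picture. A call takes as long as a camera call. They do not tell look-alikes from the thing itself.
- look_for(name, camera): "position" ([x, y, z] in m, in world coordinates, good to about 4 mm: the middle of the surface that is visible of it).
- regions_of(name, camera): "mask" (384x512 bool, what is visible of it).
The state is a dict: "clock": time; "joints": joint angles; "joint_vel": joint speeds; "joint_torque": joint torques, N m; "tool_pos": TCP position; "ee_rot": TCP orientation; "force": force on the tool from outside, world axes, zero at the start; "ft_torque": the same for the moment, N m; "gripper_width": finger opening in m; "gripper_force": force on a finger pad.
Only numpy, scipy, OpenCV 4.12 (cv2) and the standard library are available. Lean on these libraries where they do the work, as an engineer would, in place of code of your own. Each camera call takes 0.05 s, during which the arm holds its last target. There are 200 camera calls.

TASK

Lift the blue leaded glass panel out of the drying rack, stand it on the little easel so that it leans against the rest, and let go of it. Then take it again another way, lay it flat on the floor of the open drawer between the tin and the glass cutter, and slide the drawer fully shut. It is glass, so never let it fall, and leave the other panels, the lower drawer and everything else as they are.

Things in the scene. Friction and masses are not known exactly. Their poses are not given: they have to be found in the camera images.
- blue_panel: The panel to put away: blue glass in dark lead, a rigid slab 12 mm thick (its x, the normal of its faces) by 58 mm wide (its y) by 140 mm long (its z), about 180 g; both faces alike; the top edge shows a strip of its colour. Origin: middle of the short edge that stands in the rack (centre of the 12 x 58 mm underside). Starts upright in one of the rack's three slots.
- blue_panel_centre (a point): Middle of the blue panel, 70 mm along its z from its origin.
- amber_panel: Panel of the same size and frame with amber glass, in another slot of the rack; leave it there.
- green_panel: Panel of the same size and frame with green glass, in another slot of the rack; leave it there.
- rack: Fixed plywood rack, 134 (x) x 82 (y) x 140 mm high; origin centre of underside, z up. Three slots at x = -46, 0, 46 mm hold the panels upright, faces to +-x, feet at z = 8, tops at 148 mm. Slots are 15 mm wide between blocks that reach up to 48 mm; cheeks 8 mm thick at y = +-37 mm reach to 140 mm, 4 mm beside the panels' edges. x ends open.
- easel: Fixed small wooden easel; base 130 x 90 x 12 mm; origin on the bench under the easel, base from x = -50 to 80 mm. Its front looks to its -x; a panel leans back towards +x.
- easel_rest: The easel's rest. Origin: middle of the corner of ledge and back board, at (-30, 0, 36) mm on the easel. z runs up the board's face, 0.70 rad back from vertical; x points back and down into the board; y along the ledge. Board 8 thick, 36 wide, up to z = 96 mm. Ledge: plane z = 0, 50 wide, x -22 to 0, then a lip to z = 6 mm. A panel stands on the ledge, its back on the plane x = 0.
- chest_drawer0 (a joint): Upper drawer of the fixed bench-top chest (grey, two blue drawers one above the other, 220 mm deep, 290 mm wide, 144 mm high). 0 is fully shut; grows to 0.149 m as the drawer slides out to the front, the point drawer_front's -x. Friction about 1 N plus 4 N per m/s.
- drawer_front (a point): On the upper drawer's inner floor, middle of the foot of its front wall's inner side; 82 mm above the bench. x points into the chest (the way it shuts), y across, z up. Inner floor: x = 0 to 175, y = -124 to 124 mm; side walls 40 mm high; front board's outer face at x = -21 mm, top at z = 50 mm. The chest's top, at z = 62 mm, covers all beyond x = q - 6 mm (q: joint value).
- chest_drawer0_handle (a point): Middle of the upper drawer's bar handle: steel bar 120 mm long along the chest's y, 35 mm in front of the drawer front, 24 mm above the drawer's inner floor; moves with the drawer.
- chest_drawer1 (a joint): Lower drawer, shut (0); leave it shut.
- tin: Red flat tin with a metal lid, 110 x 40 x 28 mm, lying along the drawer's depth at one side of the upper drawer; origin at the centre of its underside.
- cutter: Brass glass cutter with amber barrel, 130 x 14 x 14 mm, lying along the drawer's depth at the other side of the upper drawer; origin at the centre of its underside. The space between tin and cutter is about 170 mm wide.
- flux_bottle: White bottle, 56 mm across and 130 mm tall, red cap, standing on the bench; origin at the centre of its foot.
- pliers: Red-handled pliers lying on the bench, 160 mm long, 78 mm wide, 22 mm high; origin at the joint of the handles.
- offcut: Dark blue flat glass offcut lying on the bench, 90 x 50 x 5 mm; origin at the centre of its underside.
- lath_block: Pale wooden block with a brass strip lying on the bench, 130 x 30 x 33 mm; origin at the centre of its underside.
Things that resemble listed ones, but are neither listed nor needed, are in the scene too. Leave any pink look-alike of the amber_panel alone. What is shaped like the blue_panel but pink is not meant.

How it is judged:
On the way, in this order (a step that is already met when the one before it is completed fails the run):
1. the blue panel stands on the easel's ledge, leaning on the rest, let go (angle between the z axis of blue_panel and the z axis of easel_rest, either way round below 0.14 rad and angle between the x axis of blue_panel and the x axis of easel_rest, either way round below 0.14 rad and x of blue_panel_centre in the frame of easel_rest above -0.014 m and z of blue_panel_centre in the frame of easel_rest below 0.08 m and y of blue_panel_centre in the frame of easel_rest between -0.02 and 0.02 m and contact force between blue_panel and the fingers below 0.05 N and linear speed of blue_panel below 0.03 m/s), for 0.3 s.
2. the blue panel lies flat on the floor of the upper drawer, let go, while the drawer is still open (angle between the x axis of blue_panel and the z axis of drawer_front, either way round below 0.1 rad and z of blue_panel_centre in the frame of drawer_front between 0 and 0.012 m and x of blue_panel_centre in the frame of drawer_front between 0.02 and 0.155 m and y of blue_panel_centre in the frame of drawer_front between -0.09 and 0.09 m and contact force between blue_panel and the fingers below 0.05 N and value of joint chest_drawer0 above 0.08 m), for 0.2 s.
At the end, for the whole second after the job is handed in: The upper drawer is shut to within 6 mm, the blue panel lies at rest and flat (within 0.1 rad) on its floor, not on top of anything, the tin and the glass cutter still lie on the drawer's floor, and the lower drawer is shut (within 6 mm) (value of joint each of chest_drawer0, chest_drawer1 below 0.006 m and angle between the x axis of blue_panel and the z axis of drawer_front, either way round below 0.1 rad and z of blue_panel_centre in the frame of drawer_front between 0 and 0.012 m and x of blue_panel_centre in the frame of drawer_front between 0.02 and 0.155 m and y of blue_panel_centre in the frame of drawer_front between -0.09 and 0.09 m and linear speed of blue_panel below 0.02 m/s and z of tin in the frame of drawer_front between -0.006 and 0.006 m and z of cutter in the frame of drawer_front between -0.006 and 0.006 m); the robot touches nothing.
It fails at once if the blue panel falls (moves faster than 0.7 m/s while the fingers do not touch it) (contact force between blue_panel and the fingers below 0.01 N and linear speed of blue_panel above 0.7 m/s).
It fails at once if another panel is moved more than 25 mm (distance of any of amber_panel, green_panel from where it was at the start of the episode above 0.025 m).
It fails at once if a thing on the bench is moved more than 40 mm (distance of any of flux_bottle, pliers, offcut, lath_block from where it was at the start of the episode above 0.04 m).
It fails at once if the lower drawer is pulled out more than 20 mm (value of joint chest_drawer1 above 0.02 m).
It also fails if it takes over 61 s, if anything falls off the work surface, if the arm or the gripper's body presses on something with over 40 N, if the wrist force passes 120 N, or if a joint passes its speed limit or range.

## Working session

There is one attempt and no reset: what is moved stays moved. The work goes in short steps, Python scripts to look and compute and a tool call to move; the robot and the scene stay as the last step left them, time stands still between calls to the robot, and variables do not carry over. Pictures are saved under pics/ and viewed, at most 14 in all, crops included, and the job is handed in when it is done.

Besides the shell and the picture viewer there is one more tool, called after ">>>" by a JSON object that holds its "api" and its "payload". apply_moves: Moves the arm, as the interface text tells. Its arguments: {"type":"object","properties":{"series":{"type":"array"},"newtons":{"type":"number"}},"required":["series"]}

```bash
ls; mkdir -p pics; cat > h.py <<'E'
import numpy as np, cv2
from workcell import robot, viewer, look_for, regions_of
def save(n,f,crop=None,s=1):
    im=viewer.camera(n)[:,:,::-1]
    if crop: im=im[crop[1]:crop[3],crop[0]:crop[2]]
    im=cv2.resize(np.ascontiguousarray(im),None,fx=s,fy=s,interpolation=cv2.INTER_CUBIC); cv2.imwrite('pics/'+f,im)
def proj(n,P):
    p=viewer.camera_params(n);E=np.linalg.inv(np.array(p['extrinsics']));K=np.array(p['mtx'])
    P=np.atleast_2d(P);c=P@E[:3,:3].T+E[:3,3];c=c*[1,-1,-1];u=c@K.T;return u[:,:2]/u[:,2:]
def ray(n,uv):
    p=viewer.camera_params(n);E=np.array(p['extrinsics']);K=np.array(p['mtx'])
    d=np.linalg.inv(K)@[uv[0],uv[1],1];d=d*[1,-1,-1];return E[:3,3],E[:3,:3]@d
def atz(n,uv,z):
    o,d=ray(n,uv);return o+d*(z-o[2])/d[2]
E
python3 - <<'E'
from h import *
np.set_printoptions(precision=3,suppress=True)
a=viewer.camera('scene');b=viewer.camera('side')
cv2.imwrite('pics/a.png',cv2.resize(a[:,:,::-1],(800,600)));cv2.imwrite('pics/b.png',cv2.resize(b[:,:,::-1],(800,600)))
for c in ('scene','side'):
    p=viewer.camera_params(c);print(c,np.array(p['extrinsics']),p.keys(), np.array(p['mtx']))
    for n in 'blue_panel amber_panel green_panel rack easel easel_rest drawer_front chest_drawer0_handle tin cutter flux_bottle pliers offcut lath_block'.split():
        try: print(c,n,[(np.array(d['position']).round(3),round(d['score'],2),proj(c,d['position']).round(0)[0]) for d in look_for(n,c)[:3]])
        except Exception as e: print(n,e)
print(robot.get_state()['clock'])
E
```

```text
pics
scene [[ 0.346 -0.809  0.475  1.099]
 [ 0.938  0.296 -0.18  -0.207]
 [ 0.005  0.508  0.861  1.119]
 [ 0.     0.     0.     1.   ]] dict_keys(['mtx', 'extrinsics']) [[423.085   0.    256.768]
 [  0.    423.085 191.208]
 [  0.      0.      1.   ]]
scene blue_panel [(array([0.494, 0.296, 0.132]), 0.74, array([346., 144.])), (array([0.507, 0.419, 0.085]), 0.62, array([381., 146.]))]
scene amber_panel [(array([ 0.543, -0.268,  0.085]), 0.62, array([163., 226.])), (array([0.443, 0.289, 0.13 ]), 0.55, array([336., 132.])), (array([0.371, 0.214, 0.069]), 0.55, array([301., 134.]))]
scene green_panel [(array([0.533, 0.305, 0.119]), 0.52, array([354., 156.]))]
scene rack [(array([0.51 , 0.263, 0.087]), 0.57, array([335., 161.]))]
scene easel [(array([0.491, 0.035, 0.013]), 0.79, array([260., 191.]))]
scene easel_rest [(array([0.487, 0.032, 0.012]), 0.4, array([259., 190.]))]
scene drawer_front [(array([ 0.543, -0.277,  0.078]), 0.98, array([160., 228.])), (array([ 0.305, -0.284,  0.018]), 0.49, array([143., 172.])), (array([0.492, 0.299, 0.13 ]), 0.2, array([346., 144.]))]
scene chest_dra
[... 1435 characters left out ...]
0_handle [(array([ 0.55 , -0.277,  0.084]), 0.6, array([230., 317.]))]
side tin [(array([ 0.625, -0.184,  0.11 ]), 0.76, array([278., 281.])), (array([0.536, 0.293, 0.146]), 0.62, array([289., 117.]))]
side cutter [(array([ 0.556, -0.364,  0.096]), 0.89, array([217., 358.])), (array([0.254, 0.312, 0.004]), 0.49, array([202., 134.]))]
side flux_bottle [(array([0.702, 0.155, 0.058]), 0.87, array([337., 187.]))]
side pliers [(array([ 0.3  , -0.288,  0.02 ]), 0.69, array([124., 304.])), (array([0.48 , 0.062, 0.018]), 0.53, array([247., 205.])), (array([0.489, 0.291, 0.146]), 0.38, array([272., 115.]))]
side offcut [(array([0.252, 0.312, 0.007]), 0.65, array([201., 133.]))]
side lath_block []
1.5
```

View pics/a.png

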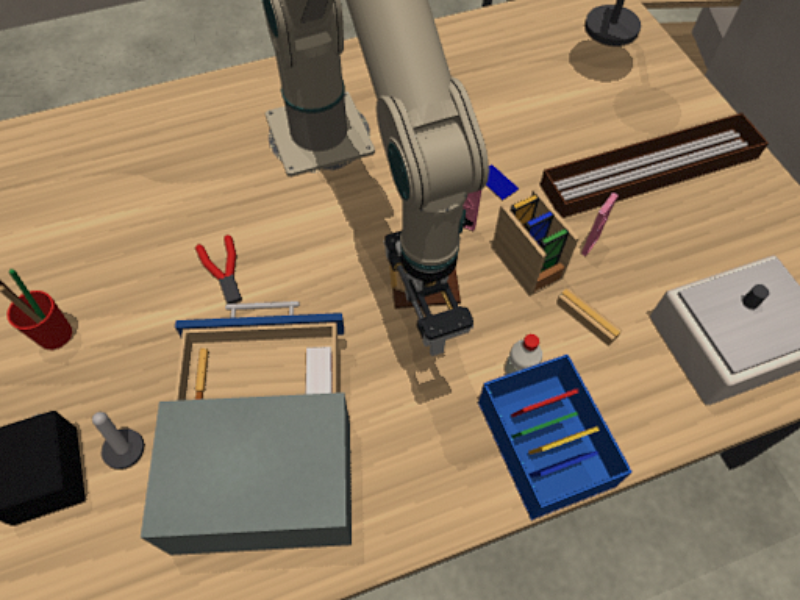

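View pics/b.png

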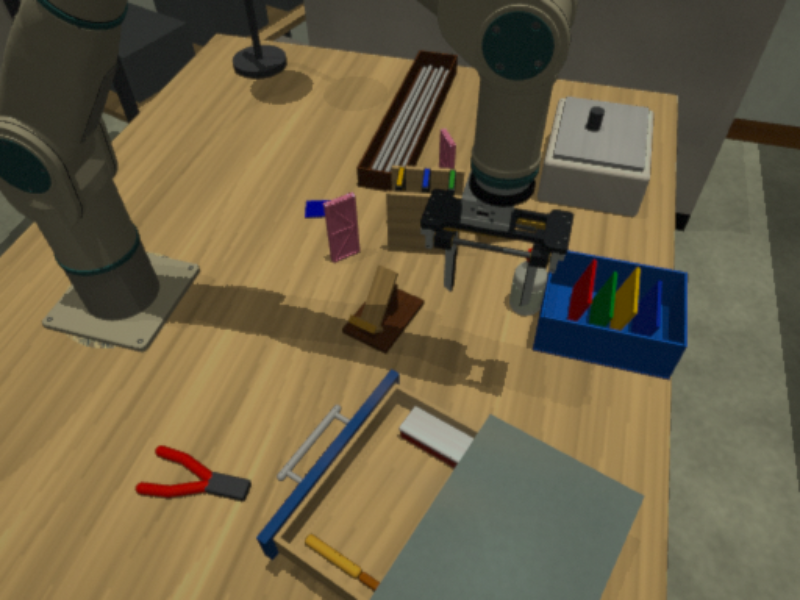

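The blue candidates in the scene picture (800-px scale) are these:
- the middle slot of the rack at (540,225), which fits: upright, dark lead frame, blue top strip
- the offcut at (502,182)
- a small blue piece in the blue tray at (565,465)

The pink look-alikes are at (600,220) and (472,210). I'll confirm with one composite crop.

```bash
python3 - <<'E'
from h import *
a=viewer.camera('scene')[:,:,::-1];b=viewer.camera('side')[:,:,::-1]
def c(im,x0,y0,w=80,h=60,s=5): return cv2.resize(np.ascontiguousarray(im[y0:y0+h,x0:x0+w]),None,fx=s,fy=s,interpolation=cv2.INTER_CUBIC)
top=np.hstack([c(a,305,118),c(b,240,98)])
bot=np.hstack([c(b,212,163),cv2.resize(np.ascontiguousarray(b[230:384,160:365]),(400,300),interpolation=cv2.INTER_CUBIC)])
cv2.imwrite('pics/c.png',np.vstack([top,bot]))
E
```

```text
(no output)
```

View pics/c.png

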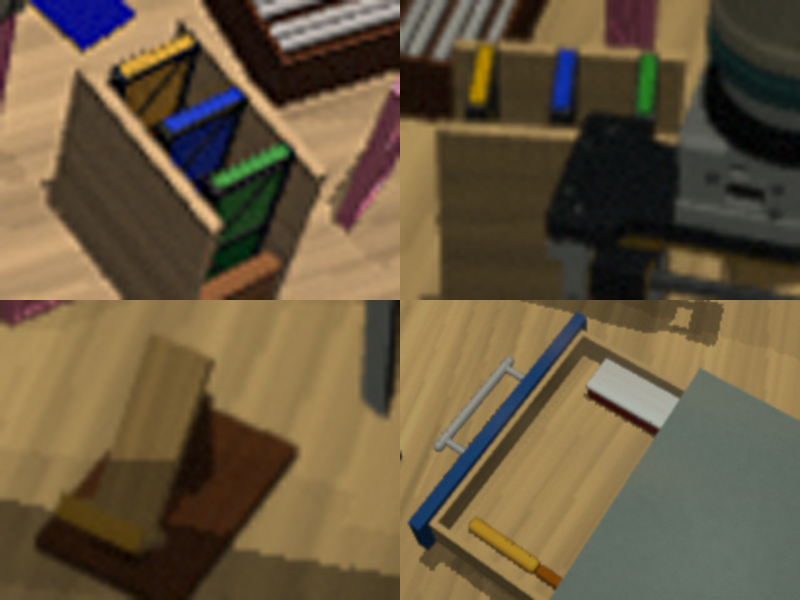

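```bash
cat >> h.py <<'E'
def fit(obs,x0):
    # obs: list of (cam, local pt m, uv); solve x,y,yaw
    from scipy.optimize import least_squares
    def w(s,p): c,n=np.cos(s[2]),np.sin(s[2]);return np.array([s[0]+c*p[0]-n*p[1],s[1]+n*p[0]+c*p[1],p[2]])
    f=lambda s:np.concatenate([proj(c,w(s,p))[0]-uv for c,p,uv in obs])
    r=least_squares(f,x0,loss='soft_l1');return r.x,f(r.x).reshape(-1,2).round(1)
E
python3 - <<'E'
from h import *
np.set_printoptions(precision=4,suppress=True)
S=lambda x,y:np.array([305+x/5,118+y/5]);D=lambda x,y:np.array([240+(x-400)/5,98+y/5]);L=lambda x,y:np.array([212+x/5,163+(y-300)/5])
Q=lambda x,y:np.array([160+(x-400)/1.951,230+(y-300)/1.948]);A=lambda x,y:np.array([x,y])*.64
for n,p in [('b',[(168,125),(243,93)]),('g',[(215,187),(290,152)]),('a',[(118,72),(197,40)])]:
    P=[atz('scene',S(*q),.148) for q in p];print(n,P,np.mean(P,0),np.linalg.norm(P[0]-P[1]))
P=[atz('side',D(*q),.148) for q in [(566,50),(562,110)]];print('side b',P,np.mean(P,0))
for q in [(485,48),(479,108),(649,58),(646,112)]: print(atz('side',D(*q),.148))
c,s=np.cos(.7),np.sin(.7)
o=[('side',(-.05,.045,.012),L(37,540)),('side',(.08,-.045,.012),L(297,452)),('side',(-.03+.096*s,.018,.036+.096*c),L(150,335)),('side',(-.03+.096*s,-.018,.036+.096*c),L(213,360))]
print('easel',fit(o,[.48,.05,0.]))
yw=0
o=[('side',(-.056,.06,.106),Q(510,360)),('side',(-.056,-.06,.106),Q(440,447)),('scene',(-.056,.06,.106),A(298,304)),('scene',(-.056,-.06,.106),A(228,306))]
r,e=fit(o,[.55,-.27,.3]);print('drawer',r,e)
P=[atz('scene',A(*q),.144) for q in [(162,403),(347,395)]];print('top',P)
R=np.array([[np.cos(r[2]),np.sin(r[2])],[-np.sin(r[2]),np.cos(r[2])]])
for q in P: print(R@(q[:2]-r[:2]))
for q in [(305,347),(331,347),(198,350),(208,350)]: print('tin/cut',R@(atz('scene',A(*q),.110 if q[0]>300 else .096)[:2]-r[:2]))
E
```

```text
b [array([0.4933, 0.2709, 0.148 ]), array([0.4873, 0.3217, 0.148 ])] [0.4903 0.2963 0.148 ] 0.051189739419915024
g [array([0.5415, 0.2767, 0.148 ]), array([0.5343, 0.3277, 0.148 ])] [0.5379 0.3022 0.148 ] 0.05146339945332587
a [array([0.4486, 0.2604, 0.148 ]), array([0.4429, 0.3141, 0.148 ])] [0.4458 0.2873 0.148 ] 0.05406643535333751
side b [array([0.4834, 0.3187, 0.148 ]), array([0.4946, 0.2671, 0.148 ])] [0.489  0.2929 0.148 ]
[0.4388 0.3085 0.148 ]
[0.4503 0.2568 0.148 ]
[0.5301 0.3239 0.148 ]
[0.5392 0.2775 0.148 ]
easel (array([0.4691, 0.0628, 1.3143]), array([[-0.6,  0.1],
       [ 0.7, -1.2],
       [ 0.3,  0.2],
       [-0.3,  0.4]]))
drawer [ 0.5223 -0.2469 -0.2955] [[-0.   0.2]
 [ 0.  -1. ]
 [-1.  -0.1]
 [ 0.1  0.7]]
top [array([ 0.6102, -0.4203,  0.144 ]), array([ 0.6969, -0.1446,  0.144 ])]
[ 0.1346 -0.1403]
[0.1373 0.1487]
tin/cut [0.0321 0.0769]
tin/cut [0.0346 0.1209]
tin/cut [ 0.0207 -0.1079]
tin/cut [ 0.0217 -0.0908]
```

Crop: the blue top strip is in the middle slot (scene ~(346,140), side ~(273,114)), with amber and green on either side. The easel's front faces −y, and the drawer fits well. Next I'll plan the approach above the panel.

```bash
cat >> h.py <<'E'
from scipy.spatial.transform import Rotation as Ro
def rel(p,R):
    s=robot.get_state();R0=np.array(s['ee_rot']);d=R0.T@(np.array(p)-s['tool_pos'])*100
    a=Ro.from_matrix(R0.T@R).as_rotvec(degrees=True);print('t',d.round(2),'a',a.round(1),'tcp',np.array(s['tool_pos']).round(4),'clk',s['clock']);return d,a
def frame(z,y):
    z=np.array(z)/np.linalg.norm(z);y=np.array(y)-z*np.dot(y,z);y/=np.linalg.norm(y);return np.column_stack([np.cross(y,z),y,z])
EY=1.314;EP=np.array([.469,.063,0])
def easel():
    e=np.array([np.cos(EY),np.sin(EY),0]);Z=np.array([0,0,1.]);ry=np.array([-np.sin(EY),np.cos(EY),0]);c,s=np.cos(.7),np.sin(.7)
    rx=c*e-s*Z;rz=s*e+c*Z;return EP-.03*e+.036*Z,rx,ry,rz
E
python3 - <<'E'
from h import *
np.set_printoptions(precision=4,suppress=True)
print(np.array(robot.get_state()['ee_rot']))
for s in (1,-1): rel([.490,.294,.25],frame([0,0,-1],[s*np.cos(.17),s*np.sin(.17),0]))
print(viewer.camera_params('wrist')['extrinsics'])
E
```

```text
[[ 0.      1.      0.    ]
 [ 1.     -0.      0.0001]
 [ 0.0001  0.     -1.    ]]
t [ 29.4  -16.    -3.65] a [ 0.  -0.  -9.7] tcp [0.65   0.     0.2135] clk 1.6
t [ 29.4  -16.    -3.65] a [ -0.   -0.  170.3] tcp [0.65   0.     0.2135] clk 1.6
[[ 1.     -0.0014 -0.0018  0.6502]
 [ 0.0019  0.9632  0.2688  0.078 ]
 [ 0.0013 -0.2688  0.9632  0.3842]
 [ 0.      0.      0.      1.    ]]
```

>>> {"api": "apply_moves", "payload": {"series": [{"tx": 29.4,"ty": -16,"tz": -6,"az": -9.7,"jaw": 0.33},{"tx": 29.4,"ty": -16,"tz": -6,"az": -9.7,"jaw": 0.33},{"tx": 29.4,"ty": -16,"tz": -6,"az": -9.7,"jaw": 0.33},{"tx": 29.4,"ty": -16,"tz": -6,"az": -9.7,"jaw": 0.33},{"tx": 29.4,"ty": -16,"tz": -6,"az": -9.7,"jaw": 0.33},{"tx": 29.4,"ty": -16,"tz": -6,"az": -9.7,"jaw": 0.33},{"tx": 29.4,"ty": -16,"tz": -6,"az": -9.7,"jaw": 0.33},{"tx": 29.4,"ty": -16,"tz": -6,"az": -9.7,"jaw": 0.33},{"tx": 29.4,"ty": -16,"tz": -6,"az": -9.7,"jaw": 0.33}]}}

```text
invalid input at $.series[0]: expected keys jaw, tx, ty, tz, ax, ay, az
```

```bash
python3 - <<'E'
from h import *
np.set_printoptions(precision=4,suppress=True)
s=robot.get_state();print(s['tool_pos'],s['gripper_width'],s['clock'])
a=viewer.camera('wrist');P=viewer.camera_params('wrist')
c=viewer.camera('scene')
for n in ('blue_panel','easel_rest'):
  for k in ('scene','wrist'): print(n,k,[(np.array(d['position']).round(3),round(d['score'],2)) for d in look_for(n,k)[:2]])
hsv=cv2.cvtColor(a,cv2.COLOR_RGB2HSV)
for nm,(lo,hi) in {'b':((108,150,120),(128,255,255)),'y':((18,150,120),(30,255,255)),'g':((45,120,90),(75,255,255))}.items():
    m=cv2.inRange(hsv,lo,hi);n,l,st,ce=cv2.connectedComponentsWithStats(m)
    for i in range(1,n):
        if st[i,4]>80:
            r=cv2.minAreaRect(np.argwhere(l==i)[:,::-1].astype(np.float32));bp=cv2.boxPoints(r)
            e=[atz('wrist',q,.148) for q in bp];print(nm,st[i,4],np.mean(e,0),[x[:2].round(4) for x in e])
cv2.imwrite('pics/d.png',np.vstack([np.hstack([cv2.resize(a[:,:,::-1],(400,300)),cv2.resize(c[100:250,180:380,::-1],(400,300),interpolation=cv2.INTER_CUBIC)])]))
E
```

```text
[0.65   0.     0.2135] 0.09413955676416368 1.6
blue_panel scene [(array([0.506, 0.418, 0.085]), 0.65), (array([0.493, 0.298, 0.132]), 0.63)]
blue_panel wrist [(array([0.463, 0.059, 0.067]), 0.28)]
easel_rest scene [(array([0.467, 0.018, 0.044]), 0.55)]
easel_rest wrist [(array([0.466, 0.059, 0.065]), 0.67)]
b 4928 [0.7729 0.1139 0.148 ] [array([0.715 , 0.0809]), array([0.7102, 0.1474]), array([0.8259, 0.1471]), array([0.8406, 0.0804])]
b 482 [ 0.5383 -0.1582  0.148 ] [array([ 0.5244, -0.1855]), array([ 0.5422, -0.1279]), array([ 0.552 , -0.1309]), array([ 0.5346, -0.1888])]
y 118 [0.8293 0.1219 0.148 ] [array([0.8255, 0.1312]), array([0.829 , 0.1312]), array([0.8332, 0.1127]), array([0.8296, 0.1127])]
y 88 [ 0.8361 -0.121   0.148 ] [array([ 0.8308, -0.106 ]), array([ 0.835 , -0.1058]), array([ 0.8415, -0.1361]), array([ 0.8372, -0.1363])]
g 430 [0.8025 0.1221 0.148 ] [array([0.8004, 0.0969]), array([0.8004, 0.148 ]), array([0.8044, 0.1474]), array([0.8047, 0.0962])]
```

View pics/d.png

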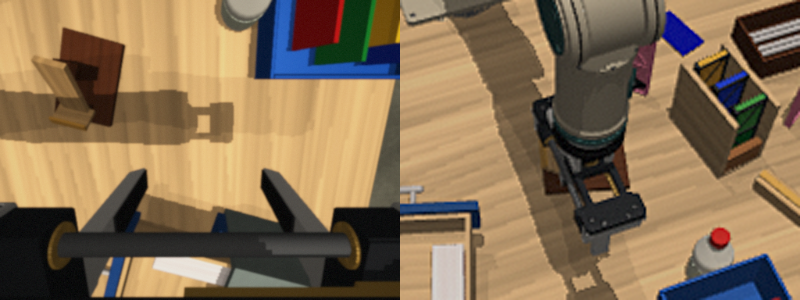

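Wrist picture: the easel base is at ~(63,28)–(125,44)–(112,127) and its board top at (33,63)–(56,55). I'll use these to refine the easel fit, then resend the move with all keys.

```bash
python3 - <<'E'
from h import *
np.set_printoptions(precision=4,suppress=True)
L=lambda x,y:np.array([212+x/5,163+(y-300)/5]);W=lambda x,y:np.array([x,y])/.78125
c,s=np.cos(.7),np.sin(.7);T=lambda y:(-.03+.096*s,y,.036+.096*c)
o=[('side',(-.05,.045,.012),L(37,540)),('side',(.08,-.045,.012),L(297,452)),('side',T(.018),L(150,335)),('side',T(-.018),L(213,360)),
('wrist',(.08,.045,.012),W(63,28)),('wrist',(.08,-.045,.012),W(125,44)),('wrist',(-.05,-.045,.012),W(112,127)),('wrist',T(.018),W(33,63)),('wrist',T(-.018),W(56,55))]
print(fit(o,[.47,.06,1.3])); print(fit(o[4:],[.47,.06,1.3]))
E
```

```text
(array([0.4703, 0.0627, 1.3281]), array([[-0.1,  0.5],
       [ 0.9, -1.4],
       [ 0.5,  0.3],
       [ 0. ,  0.4],
       [-0.4, -0.5],
       [-0.9, -0.2],
       [-0. ,  1.2],
       [-0.6, -2.2],
       [11.9, 18.6]]))
(array([0.4705, 0.0627, 1.3294]), array([[-0.4, -0.5],
       [-0.8, -0.3],
       [ 0.2,  1.2],
       [-0.4, -2.2],
       [12.1, 18.6]]))
```

>>> {"api": "apply_moves", "payload": {"series": [{"tx": 29.4,"ty": -16,"tz": -6,"ax": 0,"ay": 0,"az": -9.7,"jaw": 0.33},{"tx": 29.4,"ty": -16,"tz": -6,"ax": 0,"ay": 0,"az": -9.7,"jaw": 0.33},{"tx": 29.4,"ty": -16,"tz": -6,"ax": 0,"ay": 0,"az": -9.7,"jaw": 0.33},{"tx": 29.4,"ty": -16,"tz": -6,"ax": 0,"ay": 0,"az": -9.7,"jaw": 0.33},{"tx": 29.4,"ty": -16,"tz": -6,"ax": 0,"ay": 0,"az": -9.7,"jaw": 0.33},{"tx": 29.4,"ty": -16,"tz": -6,"ax": 0,"ay": 0,"az": -9.7,"jaw": 0.33},{"tx": 29.4,"ty": -16,"tz": -6,"ax": 0,"ay": 0,"az": -9.7,"jaw": 0.33},{"tx": 29.4,"ty": -16,"tz": -6,"ax": 0,"ay": 0,"az": -9.7,"jaw": 0.33},{"tx": 29.4,"ty": -16,"tz": -6,"ax": 0,"ay": 0,"az": -9.7,"jaw": 0.33}]}}

```text
clock: 3.02
tool_pos: [0.4911, 0.2919, 0.2731]
ee_rot: [[-0.165, 0.986, -0.0], [0.986, 0.165, -0.001], [-0.001, -0.0, -1.0]]
force: [-0.2, 1.1, 0.0]
gripper_width: 0.0311
gripper_force: 0.0
```

```bash
python3 - <<'E'
from h import *
np.set_printoptions(precision=4,suppress=True)
s=robot.get_state();print(s['tool_pos'],s['gripper_width'],s['clock'])
a=viewer.camera('wrist')
c=viewer.camera('scene')
hsv=cv2.cvtColor(a,cv2.COLOR_RGB2HSV)
for nm,(lo,hi) in {'b':((108,150,120),(128,255,255)),'y':((18,150,120),(30,255,255)),'g':((45,120,90),(75,255,255))}.items():
    m=cv2.inRange(hsv,lo,hi);n,l,st,ce=cv2.connectedComponentsWithStats(m)
    for i in range(1,n):
        if st[i,4]>80:
            r=cv2.minAreaRect(np.argwhere(l==i)[:,::-1].astype(np.float32));bp=cv2.boxPoints(r)
            e=[atz('wrist',q,.148) for q in bp];print(nm,st[i,4],ce[i],np.mean(e,0),[x[:2].round(4) for x in e])
cv2.imwrite('pics/e.png',np.hstack([cv2.resize(a[:,:,::-1],(400,300)),cv2.resize(c[100:250,180:380,::-1],(400,300),interpolation=cv2.INTER_CUBIC)]))
E
```

```text
[0.4911 0.2919 0.2731] 0.03113410626705776 3.025
b 2105 [114.5743 109.41  ] [0.3405 0.3391 0.148 ] [array([0.3082, 0.3453]), array([0.3664, 0.3644]), array([0.3737, 0.3334]), array([0.3137, 0.3134])]
b 205 [257.9171 178.5463] [0.4876 0.2938 0.148 ] [array([0.4812, 0.3168]), array([0.4862, 0.3176]), array([0.4941, 0.2708]), array([0.4889, 0.2699])]
b 413 [459.7167 250.9952] [0.7204 0.2509 0.148 ] [array([0.6639, 0.246 ]), array([0.7489, 0.2956]), array([0.778 , 0.2573]), array([0.6907, 0.2046])]
y 885 [378.939  141.4079] [0.5992 0.3525 0.148 ] [array([0.554 , 0.3381]), array([0.6398, 0.3754]), array([0.6448, 0.3672]), array([0.5584, 0.3294])]
y 326 [212.7301 178.8344] [0.4425 0.2867 0.148 ] [array([0.4343, 0.3097]), array([0.442 , 0.3115]), array([0.4508, 0.2637]), array([0.4427, 0.2618])]
y 283 [491.7279 258.0813] [0.755 0.249 0.148] [array([0.7376, 0.2441]), array([0.7392, 0.2641]), array([0.7722, 0.2542]), array([0.771 , 0.2338])]
g 188 [302.8564 176.9309] [0.5333 0.3015 0.148 ] [array([0.5349, 0.2777]), array([0.5266, 0.3246]), array([0.5317, 0.3253]), array([0.5402, 0.2785])]
```

View pics/e.png

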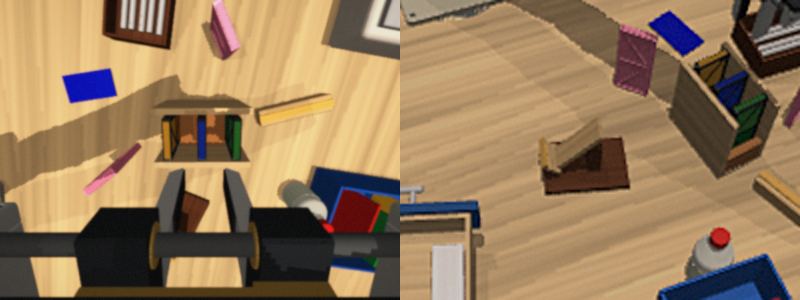

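The blue strip is between amber and green in the wrist view (~(201,138)) and measures (0.489, 0.294), matching my estimate. Descending and gripping.

>>> {"api": "apply_moves", "payload": {"newtons": 20, "series": [{"tx": 0.2,"ty": -0.2,"tz": 6,"ax": 0,"ay": 0,"az": 0,"jaw": 0.33},{"tx": 0.2,"ty": -0.2,"tz": 10,"ax": 0,"ay": 0,"az": 0,"jaw": 0.33},{"tx": 0.2,"ty": -0.2,"tz": 12.5,"ax": 0,"ay": 0,"az": 0,"jaw": 0.33},{"tx": 0.2,"ty": -0.2,"tz": 14.5,"ax": 0,"ay": 0,"az": 0,"jaw": 0.33},{"tx": 0.2,"ty": -0.2,"tz": 14.5,"ax": 0,"ay": 0,"az": 0,"jaw": 0.33},{"tx": 0.2,"ty": -0.2,"tz": 14.5,"ax": 0,"ay": 0,"az": 0,"jaw": 0},{"tx": 0.2,"ty": -0.2,"tz": 14.5,"ax": 0,"ay": 0,"az": 0,"jaw": 0},{"tx": 0.2,"ty": -0.2,"tz": 14.5,"ax": 0,"ay": 0,"az": 0,"jaw": 0},{"tx": 0.2,"ty": -0.2,"tz": 14.5,"ax": 0,"ay": 0,"az": 0,"jaw": 0}]}}

```text
clock: 4.25
tool_pos: [0.4883, 0.2959, 0.1294]
ee_rot: [[-0.168, 0.986, 0.001], [0.986, 0.168, 0.001], [0.001, 0.002, -1.0]]
force: [-0.7, -1.0, 6.1]
gripper_width: 0.012
gripper_force: 20.0
```

```bash
python3 - <<'E'
from h import *
np.set_printoptions(precision=4,suppress=True)
im=cv2.imread('pics/e.png')
c,s=np.cos(.7),np.sin(.7)
ex,ey,yw=.4703,.0627,1.328
pts=[(-.05,.045,.012),(-.05,-.045,.012),(.08,-.045,.012),(.08,.045,.012),(-.03+.096*s,.018,.036+.096*c),(-.03+.096*s,-.018,.036+.096*c),(-.03,.018,.036),(-.03,-.018,.036)]
for p in pts:
    q=(ex+np.cos(yw)*p[0]-np.sin(yw)*p[1],ey+np.sin(yw)*p[0]+np.cos(yw)*p[1],p[2])
    u=(proj('scene',q)[0]-[180,100])*2+[400,0];cv2.circle(im,tuple(int(v) for v in u.round()),2,(0,0,255),-1)
cv2.imwrite('pics/f.png',cv2.resize(im[80:230,500:700],(800,600),interpolation=cv2.INTER_CUBIC))
E
```

```text
(no output)
```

View pics/f.png

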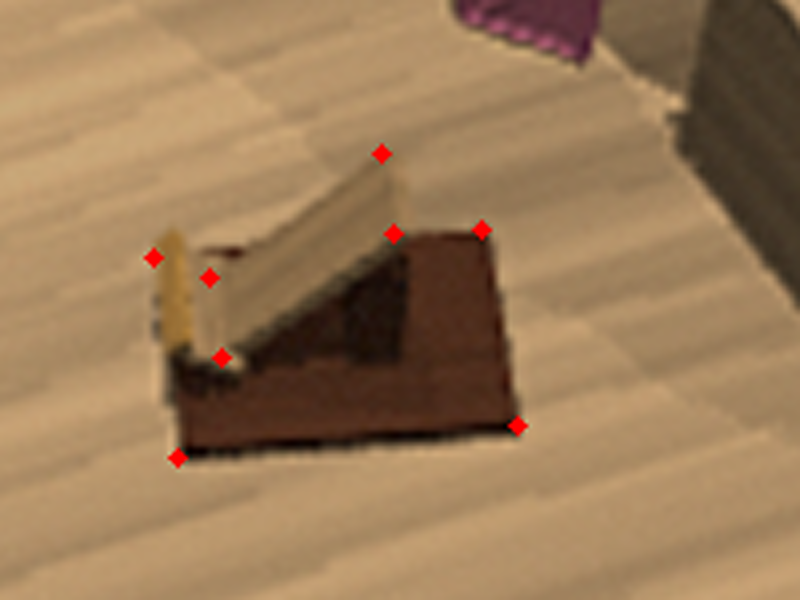

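Gripped (12 mm, 20 N), and the easel overlay agrees to about 2 mm. Next: lift straight out, then plan the pre-place pose.

>>> {"api": "apply_moves", "payload": {"series": [{"tx": 0,"ty": 0,"tz": -2,"ax": 0,"ay": 0,"az": 0,"jaw": 0},{"tx": 0,"ty": 0,"tz": -6,"ax": 0,"ay": 0,"az": 0,"jaw": 0},{"tx": 0,"ty": 0,"tz": -11,"ax": 0,"ay": 0,"az": 0,"jaw": 0},{"tx": 0,"ty": 0,"tz": -15,"ax": 0,"ay": 0,"az": 0,"jaw": 0},{"tx": 0,"ty": 0,"tz": -17,"ax": 0,"ay": 0,"az": 0,"jaw": 0},{"tx": 0,"ty": 0,"tz": -17,"ax": 0,"ay": 0,"az": 0,"jaw": 0},{"tx": 0,"ty": 0,"tz": -17,"ax": 0,"ay": 0,"az": 0,"jaw": 0}]}}

```text
clock: 5.12
tool_pos: [0.4869, 0.2952, 0.297]
ee_rot: [[-0.169, 0.986, -0.002], [0.986, 0.169, -0.001], [-0.001, -0.002, -1.0]]
force: [0.5, 0.1, -2.8]
gripper_width: 0.0118
gripper_force: 20.0
```

```bash
sed -i 's/^EY=.*/EY=1.325;EP=np.array([.4705,.063,0])/' h.py; python3 - <<'E'
from h import *
np.set_printoptions(precision=4,suppress=True)
O,rx,ry,rz=easel();print(O,rx,ry,rz)
R=frame(-rz,rx)
rel(O+rx*-.012+rz*.172,R)
rel(O+rx*-.008+rz*.135,R)
s=robot.get_state();print(s['joints'],s['gripper_width'],s['force'])
E
```

```text
[0.4632 0.0339 0.036 ] [ 0.1861  0.7419 -0.6442] [-0.9699  0.2433  0.    ] [0.1568 0.6249 0.7648]
t [-16.04  -2.61  12.2 ] a [ 35.3 -23.2 -63.3] tcp [0.4869 0.2952 0.297 ] clk 5.125
t [-17.94  -3.44  15.29] a [ 35.3 -23.2 -63.3] tcp [0.4869 0.2952 0.297 ] clk 5.125
[-0.5743  0.429  -0.0298  1.6316  0.014   1.0839 -0.4386] 0.011841606852514185 [ 0.5201  0.0816 -2.7762]
```

>>> {"api": "apply_moves", "payload": {"series": [{"tx": -4,"ty": -0.6,"tz": 0,"ax": 4,"ay": -3,"az": -7,"jaw": 0},{"tx": -8,"ty": -1.3,"tz": 0,"ax": 9,"ay": -6,"az": -16,"jaw": 0},{"tx": -12,"ty": -2,"tz": 0,"ax": 14,"ay": -9,"az": -25,"jaw": 0},{"tx": -14,"ty": -2.4,"tz": 1,"ax": 19,"ay": -12.5,"az": -34,"jaw": 0},{"tx": -15,"ty": -2.5,"tz": 2,"ax": 24,"ay": -15.8,"az": -43,"jaw": 0},{"tx": -16,"ty": -2.6,"tz": 3,"ax": 29,"ay": -19,"az": -52,"jaw": 0},{"tx": -16,"ty": -2.6,"tz": 4,"ax": 33,"ay": -21.7,"az": -59.2,"jaw": 0},{"tx": -16,"ty": -2.6,"tz": 5,"ax": 35.3,"ay": -23.2,"az": -63.3,"jaw": 0},{"tx": -16,"ty": -2.6,"tz": 5,"ax": 35.3,"ay": -23.2,"az": -63.3,"jaw": 0},{"tx": -16,"ty": -2.6,"tz": 5,"ax": 35.3,"ay": -23.2,"az": -63.3,"jaw": 0}]}}

```text
clock: 6.38
tool_pos: [0.4894, 0.133, 0.2488]
ee_rot: [[-0.969, 0.191, -0.155], [0.246, 0.742, -0.624], [-0.004, -0.642, -0.766]]
force: [0.6, -0.3, -1.3]
gripper_width: 0.0118
gripper_force: 20.0
```

```bash
python3 - <<'E'
from h import *
np.set_printoptions(precision=4,suppress=True)
O,rx,ry,rz=easel()
R=frame(-rz,rx)
rel(O+rx*-.012+rz*.172,R)
rel(O+rx*-.009+rz*.130,R)
s=robot.get_state();print(np.array(s['joints']),s['gripper_width'],s['force'])
E
```

```text
t [0.16 4.66 5.69] a [ 0.1  0.1 -0.3] tcp [0.4894 0.133  0.2488] clk 6.375
t [0.17 4.95 9.9 ] a [ 0.1  0.1 -0.3] tcp [0.4894 0.133  0.2488] clk 6.375
[-0.5365  0.6924 -0.1576  1.5488  0.4937  1.5221  0.4496] 0.011794808679032967 [ 0.6495 -0.3241 -1.2823]
```

>>> {"api": "apply_moves", "payload": {"series": [{"tx": 0.2,"ty": 4.4,"tz": 1.5,"ax": 0,"ay": 0,"az": 0,"jaw": 0},{"tx": 0.2,"ty": 4.6,"tz": 5,"ax": 0,"ay": 0,"az": 0,"jaw": 0},{"tx": 0.2,"ty": 4.7,"tz": 7.5,"ax": 0,"ay": 0,"az": 0,"jaw": 0},{"tx": 0.2,"ty": 4.9,"tz": 9,"ax": 0,"ay": 0,"az": 0,"jaw": 0},{"tx": 0.2,"ty": 4.9,"tz": 9.9,"ax": 0,"ay": 0,"az": 0,"jaw": 0},{"tx": 0.2,"ty": 4.9,"tz": 9.9,"ax": 0,"ay": 0,"az": 0,"jaw": 0},{"tx": 0.2,"ty": 4.9,"tz": 9.9,"ax": 0,"ay": 0,"az": 0,"jaw": 0}]}}

```text
clock: 7.25
tool_pos: [0.4815, 0.1095, 0.1416]
ee_rot: [[-0.97, 0.189, -0.153], [0.243, 0.743, -0.623], [-0.004, -0.642, -0.767]]
force: [0.0, 0.5, -1.3]
gripper_width: 0.0119
gripper_force: 20.0
```

```bash
python3 - <<'E'
from h import *
np.set_printoptions(precision=4,suppress=True)
O,rx,ry,rz=easel()
R=frame(-rz,rx)
rel(O+rx*-.006+rz*.1214,R)
p=np.array(robot.get_state()['tool_pos'])-O;print('rest',p@rx,p@ry,p@rz)
a=viewer.camera('scene')[:,:,::-1];b=viewer.camera('side')[:,:,::-1]
f=lambda im,x,y:cv2.resize(np.ascontiguousarray(im[y:y+75,x:x+66]),(396,450),interpolation=cv2.INTER_CUBIC)
cv2.imwrite('pics/g.png',np.hstack([f(a,225,130),f(b,208,155)]))
E
```

```text
t [-0.06  0.25  0.95] a [ 0.2  0.2 -0.1] tcp [0.4815 0.1095 0.1416] clk 7.25
rest -0.008565149890536888 0.0005950744061749245 0.1308846198897225
```

View pics/g.png

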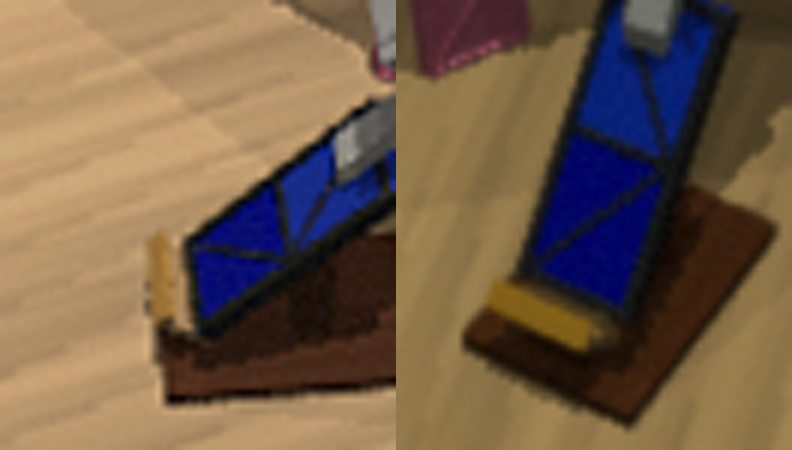

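Panel over the ledge: foot at (190–205,240–335) in the left image, about 8 mm toward −y of the ledge's middle. I'll shift along +tool x and lower gently.

>>> {"api": "apply_moves", "payload": {"series": [{"tx": 0.7,"ty": 0,"tz": 0,"ax": 0,"ay": 0,"az": 0,"jaw": 0},{"tx": 0.7,"ty": 0.1,"tz": 0.3,"ax": 0,"ay": 0,"az": 0,"jaw": 0},{"tx": 0.7,"ty": 0.2,"tz": 0.5,"ax": 0,"ay": 0,"az": 0,"jaw": 0},{"tx": 0.7,"ty": 0.2,"tz": 0.7,"ax": 0,"ay": 0,"az": 0,"jaw": 0},{"tx": 0.7,"ty": 0.2,"tz": 0.7,"ax": 0,"ay": 0,"az": 0,"jaw": 0}]}}

```text
clock: 7.98
tool_pos: [0.4735, 0.1072, 0.1343]
ee_rot: [[-0.97, 0.189, -0.155], [0.244, 0.742, -0.624], [-0.003, -0.643, -0.766]]
force: [-0.2, -0.4, -2.0]
gripper_width: 0.012
gripper_force: 20.0
```

```bash
python3 - <<'E'
from h import *
np.set_printoptions(precision=4,suppress=True)
O,rx,ry,rz=easel()
p=np.array(robot.get_state()['tool_pos'])-O;print('rest',p@rx,p@ry,p@rz)
f=np.array(robot.get_state()['force']);print(f@rx,f@ry,f@rz)
E
```

```text
rest -0.007072105908856999 0.007853356115681165 0.1226252652783708
0.9530389196762614 0.12115474505689075 -1.8299499955189864
```

>>> {"api": "apply_moves", "payload": {"series": [{"tx": 0,"ty": 0,"tz": 0.1,"ax": 0,"ay": 0,"az": 0,"jaw": 0},{"tx": 0,"ty": 0.05,"tz": 0.2,"ax": 0,"ay": 0,"az": 0,"jaw": 0},{"tx": 0,"ty": 0.1,"tz": 0.2,"ax": 0,"ay": 0,"az": 0,"jaw": 0}]}}

```text
clock: 8.35
tool_pos: [0.4739, 0.1074, 0.1335]
ee_rot: [[-0.97, 0.189, -0.153], [0.243, 0.742, -0.624], [-0.004, -0.643, -0.766]]
force: [1.0, 3.2, 6.5]
gripper_width: 0.0119
gripper_force: 20.0
```

```bash
cat > st.py <<'E'
from h import *
np.set_printoptions(precision=4,suppress=True)
O,rx,ry,rz=easel();s=robot.get_state()
p=np.array(s['tool_pos'])-O;print('rest',p@rx,p@ry,p@rz)
f=np.array(s['force']);print(f@rx,f@ry,f@rz,s['gripper_width'],s['clock'])
E
python3 st.py
```

```text
rest -0.0063015907546690245 0.0075235244186892 0.1221284650089762
-1.6074500932264009 -0.1323993868347747 7.152645096957038 0.011919902691821836 8.35
```

>>> {"api": "apply_moves", "payload": {"series": [{"tx": 0,"ty": 0.05,"tz": -0.05,"ax": 0,"ay": 0,"az": 0,"jaw": 0},{"tx": 0,"ty": 0.05,"tz": -0.05,"ax": 0,"ay": 0,"az": 0,"jaw": 0.2},{"tx": 0,"ty": 0.05,"tz": -0.05,"ax": 0,"ay": 0,"az": 0,"jaw": 0.25},{"tx": 0,"ty": 0.05,"tz": -0.05,"ax": 0,"ay": 0,"az": 0,"jaw": 0.25},{"tx": 0,"ty": 0.05,"tz": -0.05,"ax": 0,"ay": 0,"az": 0,"jaw": 0.25}]}}

```text
clock: 8.98
tool_pos: [0.4735, 0.1075, 0.1323]
ee_rot: [[-0.97, 0.188, -0.155], [0.244, 0.742, -0.624], [-0.003, -0.643, -0.766]]
force: [0.3, 0.2, 0.1]
gripper_width: 0.0236
gripper_force: 0.0
```

```bash
python3 st.py; python3 - <<'E'
from h import *
a=viewer.camera('scene')[:,:,::-1];b=viewer.camera('side')[:,:,::-1]
f=lambda im,x,y:cv2.resize(np.ascontiguousarray(im[y:y+75,x:x+66]),(396,450),interpolation=cv2.INTER_CUBIC)
cv2.imwrite('pics/i.png',np.hstack([f(a,225,130),f(b,208,155)]))
E
```

```text
rest -0.005506679621180219 0.007936427432144675 0.121224663344383
0.10406617581702256 -0.2039946284407659 0.23392997707089774 0.023619167006296838 8.975
```

View pics/i.png

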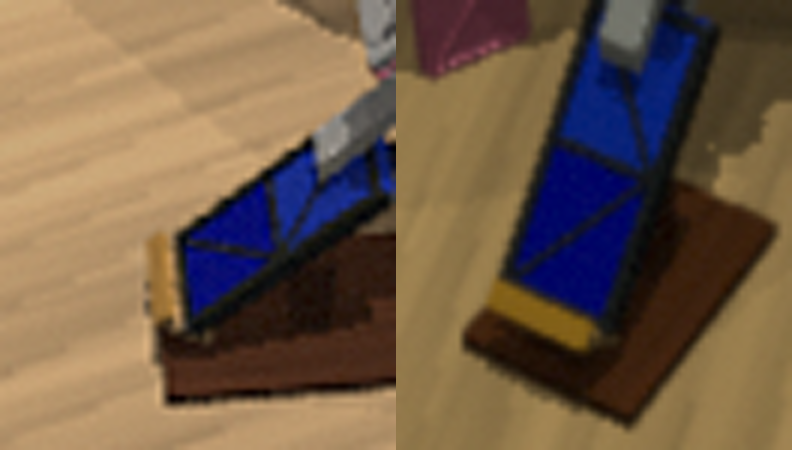

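Panel rests on the ledge behind the lip, leaning on the board, fingers clear (0 N). Next I'll retract along the fingers.

>>> {"api": "apply_moves", "payload": {"series": [{"tx": 0,"ty": 0,"tz": -2,"ax": 0,"ay": 0,"az": 0,"jaw": 0.25},{"tx": 0,"ty": 0,"tz": -5,"ax": 0,"ay": 0,"az": 0,"jaw": 0.25},{"tx": 0,"ty": 0,"tz": -10,"ax": 0,"ay": 0,"az": 0,"jaw": 0.25},{"tx": 0,"ty": 0,"tz": -13,"ax": 0,"ay": 0,"az": 0,"jaw": 0.5},{"tx": 0,"ty": 0,"tz": -13,"ax": 0,"ay": 0,"az": 0,"jaw": 0.5}]}}

```text
clock: 9.7
tool_pos: [0.4943, 0.1906, 0.2326]
ee_rot: [[-0.97, 0.189, -0.152], [0.242, 0.745, -0.622], [-0.005, -0.64, -0.768]]
force: [0.6, 0.1, -0.4]
gripper_width: 0.0405
gripper_force: 0.0
```

```bash
python3 st.py; python3 - <<'E'
from h import *
np.set_printoptions(precision=4,suppress=True)
O,rx,ry,rz=easel()
def onplane(n,uv,off):
    o,d=ray(n,uv);P0=O+rx*off;t=((P0-o)@rx)/(d@rx);q=o+d*t-O;return np.array([q@ry,q@rz])
c=lambda x,y:(225+x/6,130+y/6); d=lambda x,y:(208+(x-396)/6,155+y/6)
for uv in [(180,237),(190,328)]: print('scene foot',onplane('scene',c(*uv),-.012))
for uv in [(510,278),(608,322),(715,35)]: print('side',onplane('side',d(*uv),-.012))
for k in ('scene','side'):
    viewer.camera(k)
    m=[r for r in regions_of('blue_panel',k)]
    for r in m[:2]:
        ys,xs=np.nonzero(r['mask']);u=(xs.mean(),ys.mean());print(k,r['score'],u,onplane(k,u,-.011))
R=frame(rx,-ry)
rel([.46,-.03,.32],R); rel(O-.12*rx+.004*ry+.075*rz,R)
R2=frame([0,0,-1],[np.cos(-.296),np.sin(-.296),0])
E
```

```text
rest -0.0045971736821660975 0.007992080076379637 0.25319343858017596
0.47750274874008547 -0.5518642721357597 -0.13785459132362188 0.040506459285692575 9.7
scene foot [0.027  0.0092]
scene foot [-0.0264  0.0081]
side [0.0275 0.0064]
side [-0.0223  0.0067]
side [-0.0264  0.1384]
scene 0.74 (np.float64(383.3649635036496), np.float64(142.6934306569343)) [-0.14    0.4241]
side 0.57 (np.float64(285.85128205128206), np.float64(97.24615384615385)) [-0.0336  0.302 ]
side 0.56 (np.float64(243.38292682926829), np.float64(180.4219512195122)) [0.0027 0.0746]
t [ -2.12 -22.44   7.3 ] a [-69.2  69.4  69.2] tcp [0.4931 0.1871 0.231 ] clk 9.9
t [ -0.45 -11.34  17.47] a [-69.2  69.4  69.2] tcp [0.4931 0.1871 0.231 ] clk 9.9
```

>>> {"api": "apply_moves", "payload": {"series": [{"tx": -0.2,"ty": -4,"tz": 0.5,"ax": -5.8,"ay": 5.8,"az": 5.8,"jaw": 0.9},{"tx": -0.5,"ty": -8,"tz": 1,"ax": -11.6,"ay": 11.6,"az": 11.6,"jaw": 0.9},{"tx": -0.8,"ty": -11,"tz": 2,"ax": -17.4,"ay": 17.4,"az": 17.4,"jaw": 0.9},{"tx": -1,"ty": -14,"tz": 3,"ax": -23.2,"ay": 23.2,"az": 23.2,"jaw": 0.9},{"tx": -1.3,"ty": -17,"tz": 4,"ax": -29,"ay": 29,"az": 29,"jaw": 0.9},{"tx": -1.6,"ty": -20,"tz": 5,"ax": -34.8,"ay": 34.8,"az": 34.8,"jaw": 0.9},{"tx": -2,"ty": -22,"tz": 6,"ax": -40.6,"ay": 40.6,"az": 40.6,"jaw": 0.9},{"tx": -2,"ty": -22.4,"tz": 7,"ax": -46.4,"ay": 46.4,"az": 46.4,"jaw": 0.9},{"tx": -2,"ty": -22.4,"tz": 7.3,"ax": -52.2,"ay": 52.2,"az": 52.2,"jaw": 0.9},{"tx": -2,"ty": -22.4,"tz": 7.3,"ax": -58,"ay": 58,"az": 58,"jaw": 0.9}]}}

```text
clock: 11.15
tool_pos: [0.4588, -0.0293, 0.3191]
ee_rot: [[-0.017, 1.0, -0.017], [0.779, 0.024, 0.626], [0.626, -0.002, -0.78]]
force: [-0.8, 0.9, -0.9]
gripper_width: 0.0842
gripper_force: 0.0
```

```bash
cat > p2.py <<'E'
from h import *
np.set_printoptions(precision=4,suppress=True)
O,rx,ry,rz=easel()
R=frame(rx,-ry)
for x in (-.11,-.04,-.0075): rel(O+x*rx+.0015*ry+.076*rz,R)
s=robot.get_state();print(np.array(s['joints']),s['gripper_width'],s['force'])
E
python3 p2.py
```

```text
t [-7.35 -0.46 13.87] a [-10.9  11.1  11. ] tcp [ 0.4588 -0.0293  0.3191] clk 11.15
t [-6.15  0.98 20.62] a [-10.9  11.1  11. ] tcp [ 0.4588 -0.0293  0.3191] clk 11.15
t [-5.59  1.65 23.75] a [-10.9  11.1  11. ] tcp [ 0.4588 -0.0293  0.3191] clk 11.15
[ 0.4942  0.4307 -0.0539  1.813  -0.5958  1.297   0.748 ] 0.08423950176627434 [-0.7683  0.9103 -0.8634]
```

>>> {"api": "apply_moves", "payload": {"series": [{"tx": -3,"ty": -0.2,"tz": 5,"ax": -5.5,"ay": 5.5,"az": 5.5,"jaw": 0.9},{"tx": -6,"ty": -0.4,"tz": 10,"ax": -10.9,"ay": 11.1,"az": 11,"jaw": 0.9},{"tx": -7.3,"ty": -0.5,"tz": 13.9,"ax": -10.9,"ay": 11.1,"az": 11,"jaw": 0.9},{"tx": -7.3,"ty": -0.5,"tz": 13.9,"ax": -10.9,"ay": 11.1,"az": 11,"jaw": 0.9},{"tx": -7.3,"ty": -0.5,"tz": 13.9,"ax": -10.9,"ay": 11.1,"az": 11,"jaw": 0.9}]}}

```text
clock: 11.78
tool_pos: [0.4541, 0.0011, 0.1668]
ee_rot: [[0.15, 0.972, 0.182], [0.628, -0.236, 0.742], [0.764, 0.003, -0.646]]
force: [0.6, -1.4, 0.1]
gripper_width: 0.0851
gripper_force: 0.0
```

```bash
python3 p2.py; python3 - <<'E'
from h import *
b=viewer.camera('wrist')[:,:,::-1];a=viewer.camera('scene')[:,:,::-1]
cv2.imwrite('pics/j.png',np.hstack([cv2.resize(b,(400,300)),cv2.resize(np.ascontiguousarray(a[120:220,205:338]),(400,300),interpolation=cv2.INTER_CUBIC)]))
E
```

```text
t [-0.21 -0.06  0.03] a [-0.2  0.1  0.4] tcp [0.4541 0.0011 0.1668] clk 11.775
t [-0.19 -0.04  7.03] a [-0.2  0.1  0.4] tcp [0.4541 0.0011 0.1668] clk 11.775
t [-0.19 -0.02 10.28] a [-0.2  0.1  0.4] tcp [0.4541 0.0011 0.1668] clk 11.775
[ 0.6465  0.69   -0.1375  2.1387 -0.9957  0.9258  1.1589] 0.08505067073607749 [ 0.6306 -1.4172  0.1382]
```

View pics/j.png

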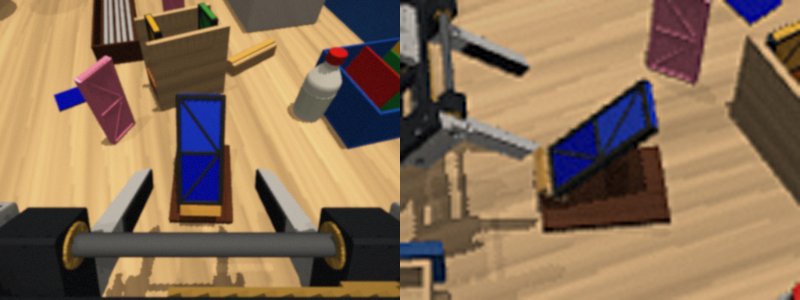

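Panel stands free on the easel at (200,150) and is centred between the open fingers. Advance and grip across its width.

>>> {"api": "apply_moves", "payload": {"newtons": 20, "series": [{"tx": -0.2,"ty": 0,"tz": 4,"ax": 0,"ay": 0,"az": 0.4,"jaw": 0.9},{"tx": -0.2,"ty": 0,"tz": 8,"ax": 0,"ay": 0,"az": 0.4,"jaw": 0.9},{"tx": -0.2,"ty": 0,"tz": 10.2,"ax": 0,"ay": 0,"az": 0.4,"jaw": 0.9},{"tx": -0.2,"ty": 0,"tz": 10.3,"ax": 0,"ay": 0,"az": 0.4,"jaw": 0.9},{"tx": -0.2,"ty": 0,"tz": 10.3,"ax": 0,"ay": 0,"az": 0.4,"jaw": 0.75},{"tx": -0.2,"ty": 0,"tz": 10.3,"ax": 0,"ay": 0,"az": 0.4,"jaw": 0.65},{"tx": -0.2,"ty": 0,"tz": 10.3,"ax": 0,"ay": 0,"az": 0.4,"jaw": 0.4},{"tx": -0.2,"ty": 0,"tz": 10.3,"ax": 0,"ay": 0,"az": 0.4,"jaw": 0.4},{"tx": -0.2,"ty": 0,"tz": 10.3,"ax": 0,"ay": 0,"az": 0.4,"jaw": 0.4},{"tx": -0.2,"ty": 0,"tz": 10.3,"ax": 0,"ay": 0,"az": 0.4,"jaw": 0.4}]}}

```text
clock: 13.12
tool_pos: [0.4714, 0.0766, 0.0983]
ee_rot: [[0.158, 0.971, 0.181], [0.626, -0.24, 0.742], [0.764, -0.004, -0.645]]
force: [-3.6, -5.2, 5.5]
gripper_width: 0.058
gripper_force: 19.9
```

```bash
python3 p2.py;python3 st.py
```

```text
t [  0.03   0.04 -10.31] a [-0.3  0.1 -0. ] tcp [0.4714 0.0766 0.0983] clk 13.125
t [ 0.04  0.07 -3.31] a [-0.3  0.1 -0. ] tcp [0.4714 0.0766 0.0983] clk 13.125
t [ 0.04  0.09 -0.06] a [-0.3  0.1 -0. ] tcp [0.4714 0.0766 0.0983] clk 13.125
[ 0.7507  0.886  -0.5396  2.2044 -1.0931  0.5135  1.182 ] 0.05802230566332185 [-3.6314 -5.1681  5.4773]
rest -0.006924622546200014 0.002383384974703683 0.07557112747215355
-8.038365124704352 2.2647427239475513 0.3906602527293308 0.05802230566332185 13.125
```

>>> {"api": "apply_moves", "payload": {"newtons": 30, "series": [{"tx": 0.3,"ty": 0,"tz": -0.3,"ax": 0,"ay": 0,"az": 0,"jaw": 0.4},{"tx": 1.5,"ty": 0,"tz": -0.5,"ax": 0,"ay": 0,"az": 0,"jaw": 0.4},{"tx": 4,"ty": 0,"tz": -2,"ax": 0,"ay": 0,"az": 0,"jaw": 0.4},{"tx": 7,"ty": 0,"tz": -5,"ax": 0,"ay": 0,"az": 0,"jaw": 0.4},{"tx": 9,"ty": 0,"tz": -10,"ax": 0,"ay": 0,"az": 0,"jaw": 0.4},{"tx": 10,"ty": 0,"tz": -14,"ax": 0,"ay": 0,"az": 0,"jaw": 0.4},{"tx": 10,"ty": 0,"tz": -14,"ax": 0,"ay": 0,"az": 0,"jaw": 0.4}]}}

```text
clock: 14.0
tool_pos: [0.4635, 0.0341, 0.2663]
ee_rot: [[0.155, 0.97, 0.186], [0.629, -0.242, 0.739], [0.762, 0.002, -0.648]]
force: [0.2, -0.4, -2.9]
gripper_width: 0.0573
gripper_force: 29.9
```

```bash
cat > p3.py <<'E'
from h import *
np.set_printoptions(precision=4,suppress=True)
DY=-.2955;D=np.array([.5223,-.2469,.082]);dx=np.array([np.cos(DY),np.sin(DY),0]);dy=np.array([-np.sin(DY),np.cos(DY),0])
def tgt(x,y,z): return rel(D+x*dx+y*dy+[0,0,z],frame([0,0,-1],dx))
def loc(p): p=np.array(p)-D;return np.array([p@dx,p@dy,p[2]])
E
python3 - <<'E'
from p3 import *
tgt(.06,-.003,.22)
s=robot.get_state();print(np.array(s['joints']),s['gripper_width'],s['force'])
E
```

```text
t [-14.45  18.49 -22.43] a [ -1.2 -49.6   2.8] tcp [0.4635 0.0341 0.2663] clk 14.0
[ 0.7859  0.5141 -0.4318  2.0979 -0.8527  0.9278  0.7986] 0.057276991067391814 [ 0.1805 -0.4321 -2.8524]
```

>>> {"api": "apply_moves", "payload": {"series": [{"tx": -2,"ty": 2.5,"tz": -3,"ax": -0.2,"ay": -7,"az": 0.4,"jaw": 0.4},{"tx": -4,"ty": 5.2,"tz": -6.2,"ax": -0.4,"ay": -15,"az": 0.8,"jaw": 0.4},{"tx": -6.5,"ty": 8.3,"tz": -10,"ax": -0.6,"ay": -24,"az": 1.3,"jaw": 0.4},{"tx": -9,"ty": 11.5,"tz": -14,"ax": -0.8,"ay": -33,"az": 1.9,"jaw": 0.4},{"tx": -11.5,"ty": 14.7,"tz": -18,"ax": -1,"ay": -41,"az": 2.4,"jaw": 0.4},{"tx": -13.3,"ty": 17,"tz": -20.7,"ax": -1.2,"ay": -47,"az": 2.7,"jaw": 0.4},{"tx": -14.4,"ty": 18.5,"tz": -22.4,"ax": -1.2,"ay": -49.6,"az": 2.8,"jaw": 0.4},{"tx": -14.4,"ty": 18.5,"tz": -22.4,"ax": -1.2,"ay": -49.6,"az": 2.8,"jaw": 0.4},{"tx": -14.4,"ty": 18.5,"tz": -22.4,"ax": -1.2,"ay": -49.6,"az": 2.8,"jaw": 0.4}]}}

```text
clock: 15.12
tool_pos: [0.5778, -0.263, 0.297]
ee_rot: [[0.288, 0.958, -0.007], [0.958, -0.288, 0.008], [0.006, -0.009, -1.0]]
force: [1.0, -0.1, -2.4]
gripper_width: 0.0578
gripper_force: 29.9
```

```bash
python3 - <<'E'
from p3 import *
tgt(.06,-.003,.10);tgt(.06,-.003,.01)
s=robot.get_state();print(loc(s['tool_pos']),np.array(s['joints']),s['gripper_width'],s['force'])
a=viewer.camera('scene');b=viewer.camera('side');w=viewer.camera('wrist')
f=lambda im,x,y,ww,h:cv2.resize(np.ascontiguousarray(im[y:y+h,x:x+ww,::-1]),(400,300),interpolation=cv2.INTER_CUBIC)
cv2.imwrite('pics/k.png',np.vstack([np.hstack([f(a,95,185,140,105),f(b,160,230,205,154)]),np.hstack([f(w,0,0,512,384),f(w,0,0,512,384)])]))
E
```

```text
t [-0.44  0.32 11.5 ] a [-0.5 -0.3  0.2] tcp [ 0.5778 -0.263   0.297 ] clk 15.125
t [-0.49  0.4  20.5 ] a [-0.5 -0.3  0.2] tcp [ 0.5778 -0.263   0.297 ] clk 15.125
[0.0578 0.0008 0.215 ] [ 0.3951  0.5387 -0.0158  1.4392  0.0036  1.1729  0.0877] 0.05779076793082385 [ 0.956  -0.0722 -2.3611]
```

View pics/k.png

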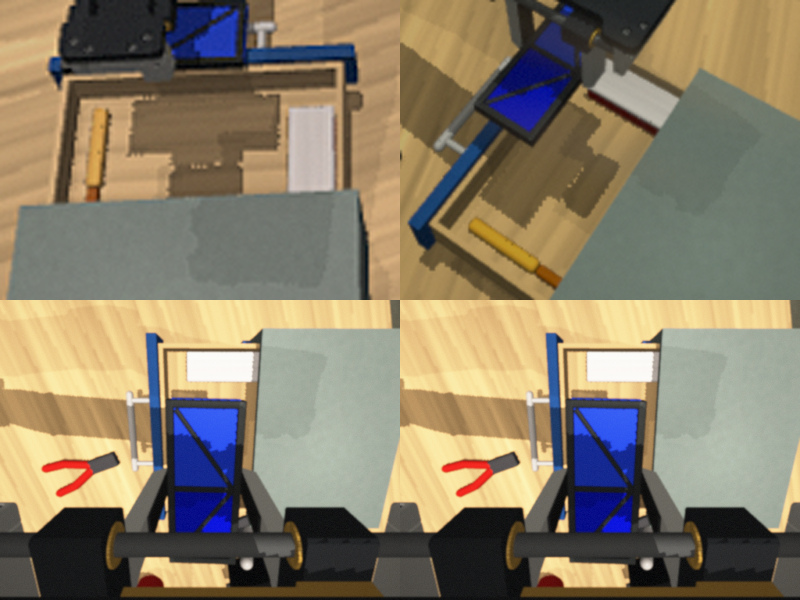

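Panel held level over the drawer (wrist (205,465)), tin at right (310,150) and cutter at left (97,150) in the scene crop. I'll compute the gap and the panel's end in drawer coordinates.

```bash
python3 - <<'E'
from p3 import *
c=lambda x,y:(95+x/2.857,185+y/2.857);d=lambda x,y:(160+(x-400)/1.951,230+(y-300)/1.948);w=lambda x,y:(x*1.28,(y-300)*1.28)
for n,k,uv,z in [('tin in','scene',c(289,110),.110),('tin in','scene',c(291,188),.110),('tin out','scene',c(331,108),.110),('cut in','scene',c(108,114),.089),('cut in','scene',c(100,188),.089),('cut out','scene',c(93,112),.089),
 ('tin w','wrist',w(187,382),.110),('tin w','wrist',w(254,382),.110),('tin side','side',d(588,88+300-10),.110),
 ('cut side','side',d(480,516),.093),('cut side','side',d(540,566),.093),('frontwall in top','scene',c(85,85),.122),('frontwall in top r','scene',c(335,72),.122),
 ('panel far','wrist',w(168,400),.301),('panel far','wrist',w(243,402),.301)]:
    print(n,k,loc(atz(k,uv,z)))
E
```

```text
tin in scene [0.0364 0.0795 0.028 ]
tin in scene [0.1142 0.0824 0.028 ]
tin out scene [0.0365 0.1183 0.028 ]
cut in scene [ 0.0207 -0.0935  0.007 ]
cut in scene [ 0.0957 -0.0939  0.007 ]
cut out scene [ 0.0178 -0.1078  0.007 ]
tin w wrist [0.0326 0.0759 0.028 ]
tin w wrist [0.132  0.0762 0.028 ]
tin side side [0.0299 0.0863 0.028 ]
cut side side [ 0.0197 -0.0926  0.011 ]
cut side side [ 0.0967 -0.0994  0.011 ]
frontwall in top scene [ 0.0062 -0.1078  0.04  ]
frontwall in top r scene [0.0053 0.1232 0.04  ]
panel far wrist [0.0332 0.064  0.219 ]
panel far wrist [0.0865 0.0628 0.219 ]
```

>>> {"api": "apply_moves", "payload": {"series": [{"tx": -0.1,"ty": 0.25,"tz": 4,"ax": -0.5,"ay": -0.3,"az": 0,"jaw": 0.4},{"tx": -0.1,"ty": 0.25,"tz": 9,"ax": -0.5,"ay": -0.3,"az": 0,"jaw": 0.4},{"tx": -0.1,"ty": 0.3,"tz": 13,"ax": -0.5,"ay": -0.3,"az": 0,"jaw": 0.4},{"tx": -0.1,"ty": 0.3,"tz": 16,"ax": -0.5,"ay": -0.3,"az": 0,"jaw": 0.4},{"tx": -0.1,"ty": 0.3,"tz": 18,"ax": -0.5,"ay": -0.3,"az": 0,"jaw": 0.4},{"tx": -0.1,"ty": 0.3,"tz": 19.5,"ax": -0.5,"ay": -0.3,"az": 0,"jaw": 0.4},{"tx": -0.1,"ty": 0.3,"tz": 20.2,"ax": -0.5,"ay": -0.3,"az": 0,"jaw": 0.4},{"tx": -0.1,"ty": 0.3,"tz": 20.2,"ax": -0.5,"ay": -0.3,"az": 0,"jaw": 0.4}]}}

```text
clock: 16.27
tool_pos: [0.5803, -0.2662, 0.0967]
ee_rot: [[0.29, 0.957, 0.003], [0.957, -0.29, -0.003], [-0.002, 0.004, -1.0]]
force: [-0.2, -0.2, -1.8]
gripper_width: 0.0576
gripper_force: 29.9
```

```bash
python3 - <<'E'
from p3 import *
tgt(.06,0,.009)
s=robot.get_state();print(loc(s['tool_pos']),s['gripper_width'],s['force'])
E
```

```text
t [ 0.16 -0.12  0.57] a [0.2 0.1 0.1] tcp [ 0.5803 -0.2662  0.0967] clk 16.275
[ 0.0611 -0.0016  0.0147] 0.05761843465373379 [-0.204  -0.2197 -1.839 ]
```

>>> {"api": "apply_moves", "payload": {"series": [{"tx": 0,"ty": 0,"tz": 0.3,"ax": 0.1,"ay": 0,"az": 0,"jaw": 0.4},{"tx": 0,"ty": 0,"tz": 0.5,"ax": 0.1,"ay": 0,"az": 0,"jaw": 0.4},{"tx": 0,"ty": 0,"tz": 0.6,"ax": 0.1,"ay": 0,"az": 0,"jaw": 0.4},{"tx": 0,"ty": 0,"tz": 0.6,"ax": 0.1,"ay": 0,"az": 0,"jaw": 0.4}]}}

```text
clock: 16.77
tool_pos: [0.5804, -0.2663, 0.0907]
ee_rot: [[0.29, 0.957, 0.001], [0.957, -0.29, -0.003], [-0.002, 0.002, -1.0]]
force: [0.0, 0.6, -1.3]
gripper_width: 0.0579
gripper_force: 29.9
```

>>> {"api": "apply_moves", "payload": {"series": [{"tx": 0,"ty": 0,"tz": 0.05,"ax": 0,"ay": 0,"az": 0,"jaw": 0.4},{"tx": 0,"ty": 0,"tz": 0.1,"ax": 0,"ay": 0,"az": 0,"jaw": 0.4},{"tx": 0,"ty": 0,"tz": 0.1,"ax": 0,"ay": 0,"az": 0,"jaw": 0.4}]}}

```text
clock: 17.15
tool_pos: [0.5807, -0.2664, 0.0903]
ee_rot: [[0.29, 0.957, 0.002], [0.957, -0.29, -0.003], [-0.002, 0.003, -1.0]]
force: [-0.4, 1.2, 4.5]
gripper_width: 0.0577
gripper_force: 32.9
```

Floor contact at 4.5 N: open and rise.

>>> {"api": "apply_moves", "payload": {"series": [{"tx": 0,"ty": 0,"tz": 0,"ax": 0,"ay": 0,"az": 0,"jaw": 0.7},{"tx": 0,"ty": 0,"tz": 0,"ax": 0,"ay": 0,"az": 0,"jaw": 0.76},{"tx": 0,"ty": 0,"tz": 0,"ax": 0,"ay": 0,"az": 0,"jaw": 0.76},{"tx": 0,"ty": 0,"tz": -1,"ax": 0,"ay": 0,"az": 0,"jaw": 0.76},{"tx": 0,"ty": 0,"tz": -5,"ax": 0,"ay": 0,"az": 0,"jaw": 0.76},{"tx": 0,"ty": 0,"tz": -11,"ax": 0,"ay": 0,"az": 0,"jaw": 0.76},{"tx": 0,"ty": 0,"tz": -16,"ax": 0,"ay": 0,"az": 0,"jaw": 0.5},{"tx": 0,"ty": 0,"tz": -18,"ax": 0,"ay": 0,"az": 0,"jaw": 0.3},{"tx": 0,"ty": 0,"tz": -18,"ax": 0,"ay": 0,"az": 0,"jaw": 0}]}}

```text
clock: 18.27
tool_pos: [0.5807, -0.2661, 0.2713]
ee_rot: [[0.29, 0.957, 0.004], [0.957, -0.29, -0.004], [-0.003, 0.005, -1.0]]
force: [0.8, 0.6, -0.1]
gripper_width: 0.0452
gripper_force: 0.0
```

```bash
python3 - <<'E'
from p3 import *
s=robot.get_state();print(loc(s['tool_pos']),s['gripper_width'],s['force'])
a=viewer.camera('side');w=viewer.camera('wrist')
f=lambda im,x,y,ww,h:cv2.resize(np.ascontiguousarray(im[y:y+h,x:x+ww,::-1]),(400,300),interpolation=cv2.INTER_CUBIC)
cv2.imwrite('pics/l.png',np.hstack([f(a,160,230,205,154),f(w,0,0,512,384)]))
tgt(-.10,0,.20);tgt(-.10,0,.028)
E
```

```text
[ 0.0614 -0.0013  0.1893] 0.04516242570219181 [ 0.7525  0.6494 -0.0705]
t [  0.13 -15.99  -1.35] a [-0.   0.1  0.1] tcp [ 0.5793 -0.2654  0.2685] clk 18.375
t [  0.17 -15.99  15.85] a [-0.   0.1  0.1] tcp [ 0.5793 -0.2654  0.2685] clk 18.375
```

View pics/l.png

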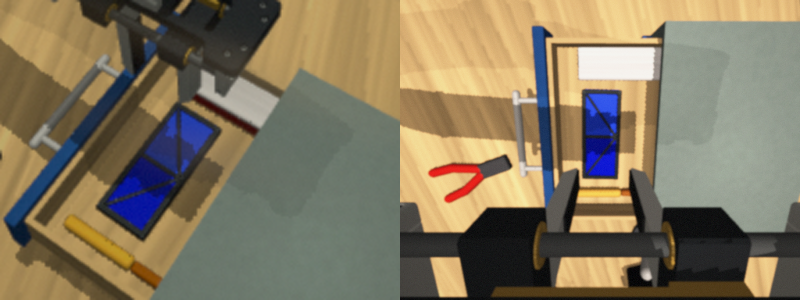

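Panel lies flat between the tin and cutter, clear of both. Next I'll go in front of the handle with the fingers shut and push.

>>> {"api": "apply_moves", "payload": {"series": [{"tx": 0.1,"ty": -5,"tz": 0,"ax": 0,"ay": 0,"az": 0,"jaw": 0},{"tx": 0.1,"ty": -11,"tz": 0,"ax": 0,"ay": 0,"az": 0,"jaw": 0},{"tx": 0.1,"ty": -16,"tz": 0,"ax": 0,"ay": 0,"az": 0,"jaw": 0},{"tx": 0.1,"ty": -16.2,"tz": 3,"ax": 0,"ay": 0,"az": 0,"jaw": 0},{"tx": 0.1,"ty": -16.2,"tz": 8,"ax": 0,"ay": 0,"az": 0,"jaw": 0},{"tx": 0.1,"ty": -16.2,"tz": 13,"ax": 0,"ay": 0,"az": 0,"jaw": 0},{"tx": 0.1,"ty": -16.2,"tz": 16.5,"ax": 0,"ay": 0,"az": 0,"jaw": 0},{"tx": 0.1,"ty": -16.2,"tz": 16.8,"ax": 0,"ay": 0,"az": 0,"jaw": 0},{"tx": 0.1,"ty": -16.2,"tz": 16.8,"ax": 0,"ay": 0,"az": 0,"jaw": 0}]}}

```text
clock: 19.5
tool_pos: [0.4254, -0.2182, 0.1013]
ee_rot: [[0.29, 0.957, 0.0], [0.957, -0.29, -0.002], [-0.002, 0.001, -1.0]]
force: [-0.5, -0.2, 0.4]
gripper_width: 0.0004
gripper_force: 0.0
```

```bash
python3 - <<'E'
from p3 import *
s=robot.get_state();print(loc(s['tool_pos']),s['gripper_width'],s['force'])
tgt(-.10+.03,0,.020);tgt(-.073+.142,0,.02)
E
```

```text
[-0.101  -0.0008  0.0193] 0.0004301516189514127 [-0.4674 -0.2112  0.4035]
t [ 0.08  3.1  -0.06] a [0.1 0.1 0.1] tcp [ 0.4254 -0.2182  0.1013] clk 19.5
t [ 0.06 17.   -0.05] a [0.1 0.1 0.1] tcp [ 0.4254 -0.2182  0.1013] clk 19.5
```

Gap to the bar is ~2.8 cm. Push gently.

>>> {"api": "apply_moves", "payload": {"series": [{"tx": 0,"ty": 1.5,"tz": 0,"ax": 0,"ay": 0,"az": 0,"jaw": 0},{"tx": 0,"ty": 2.4,"tz": 0,"ax": 0,"ay": 0,"az": 0,"jaw": 0},{"tx": 0,"ty": 3.0,"tz": 0,"ax": 0,"ay": 0,"az": 0,"jaw": 0},{"tx": 0,"ty": 3.7,"tz": 0,"ax": 0,"ay": 0,"az": 0,"jaw": 0},{"tx": 0,"ty": 4.6,"tz": 0,"ax": 0,"ay": 0,"az": 0,"jaw": 0},{"tx": 0,"ty": 5.6,"tz": 0,"ax": 0,"ay": 0,"az": 0,"jaw": 0},{"tx": 0,"ty": 6.8,"tz": 0,"ax": 0,"ay": 0,"az": 0,"jaw": 0},{"tx": 0,"ty": 8.0,"tz": 0,"ax": 0,"ay": 0,"az": 0,"jaw": 0},{"tx": 0,"ty": 9.0,"tz": 0,"ax": 0,"ay": 0,"az": 0,"jaw": 0},{"tx": 0,"ty": 9.6,"tz": 0,"ax": 0,"ay": 0,"az": 0,"jaw": 0}]}}

```text
clock: 20.75
tool_pos: [0.5183, -0.2464, 0.1014]
ee_rot: [[0.29, 0.957, 0.002], [0.957, -0.29, -0.003], [-0.002, 0.002, -1.0]]
force: [-1.8, 1.2, 1.0]
gripper_width: 0.0007
gripper_force: 0.6
```

>>> {"api": "apply_moves", "payload": {"series": [{"tx": 0,"ty": 0.8,"tz": 0,"ax": 0,"ay": 0,"az": 0,"jaw": 0},{"tx": 0,"ty": 1.6,"tz": 0,"ax": 0,"ay": 0,"az": 0,"jaw": 0},{"tx": 0,"ty": 2.5,"tz": 0,"ax": 0,"ay": 0,"az": 0,"jaw": 0},{"tx": 0,"ty": 3.4,"tz": 0,"ax": 0,"ay": 0,"az": 0,"jaw": 0},{"tx": 0,"ty": 4.2,"tz": 0,"ax": 0,"ay": 0,"az": 0,"jaw": 0},{"tx": 0,"ty": 4.9,"tz": 0,"ax": 0,"ay": 0,"az": 0,"jaw": 0},{"tx": 0,"ty": 5.5,"tz": 0,"ax": 0,"ay": 0,"az": 0,"jaw": 0},{"tx": 0,"ty": 6.0,"tz": 0,"ax": 0,"ay": 0,"az": 0,"jaw": 0},{"tx": 0,"ty": 6.4,"tz": 0,"ax": 0,"ay": 0,"az": 0,"jaw": 0}]}}

```text
clock: 21.88
tool_pos: [0.5789, -0.2648, 0.1016]
ee_rot: [[0.29, 0.957, 0.001], [0.957, -0.29, -0.003], [-0.002, 0.002, -1.0]]
force: [-1.1, 0.1, -0.9]
gripper_width: 0.0004
gripper_force: 0.6
```

>>> {"api": "apply_moves", "payload": {"series": [{"tx": 0,"ty": 0.3,"tz": 0,"ax": 0,"ay": 0,"az": 0,"jaw": 0},{"tx": 0,"ty": 0.5,"tz": 0,"ax": 0,"ay": 0,"az": 0,"jaw": 0},{"tx": 0,"ty": 0.7,"tz": 0,"ax": 0,"ay": 0,"az": 0,"jaw": 0},{"tx": 0,"ty": 0.9,"tz": 0,"ax": 0,"ay": 0,"az": 0,"jaw": 0},{"tx": 0,"ty": 1.0,"tz": 0,"ax": 0,"ay": 0,"az": 0,"jaw": 0},{"tx": 0,"ty": 1.0,"tz": 0,"ax": 0,"ay": 0,"az": 0,"jaw": 0}]}}

```text
clock: 22.62
tool_pos: [0.5826, -0.2658, 0.1015]
ee_rot: [[0.29, 0.957, -0.01], [0.957, -0.29, 0.001], [-0.002, -0.01, -1.0]]
force: [-12.1, 5.1, 11.5]
gripper_width: 0.0003
gripper_force: 6.7
```

>>> {"api": "apply_moves", "payload": {"series": [{"tx": 0,"ty": -1,"tz": 0,"ax": 0,"ay": 0,"az": 0,"jaw": 0},{"tx": 0,"ty": -4,"tz": 0,"ax": 0,"ay": 0,"az": 0,"jaw": 0},{"tx": 0,"ty": -8,"tz": -3,"ax": 0,"ay": 0,"az": 0,"jaw": 0},{"tx": 0,"ty": -12,"tz": -9,"ax": 0,"ay": 0,"az": 0,"jaw": 0},{"tx": 4,"ty": -15,"tz": -14,"ax": 0,"ay": 0,"az": 0,"jaw": 0},{"tx": 9,"ty": -15,"tz": -16,"ax": 0,"ay": 0,"az": 0,"jaw": 0},{"tx": 14,"ty": -15,"tz": -16,"ax": 0,"ay": 0,"az": 0,"jaw": 0},{"tx": 14,"ty": -15,"tz": -16,"ax": 0,"ay": 0,"az": 0,"jaw": 0}]}}

```text
clock: 23.62
tool_pos: [0.4875, -0.0847, 0.2622]
ee_rot: [[0.282, 0.959, 0.006], [0.96, -0.282, -0.001], [0.001, 0.006, -1.0]]
force: [-0.4, -0.2, -0.3]
gripper_width: 0.0005
gripper_force: 0.0
```

```bash
python3 - <<'E'
from p3 import *
a=viewer.camera('scene');b=viewer.camera('side')
f=lambda im,x,y,ww,h:cv2.resize(np.ascontiguousarray(im[y:y+h,x:x+ww,::-1]),(400,300),interpolation=cv2.INTER_CUBIC)
for k,sx,im,x0,y0 in (('scene',400/160,a,85,195),('side',400/205,b,160,230)): pass
cv2.imwrite('pics/m.png',np.hstack([f(a,85,225,120,90),f(b,180,230,160,120)]))
E
```

```text
(no output)
```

View pics/m.png

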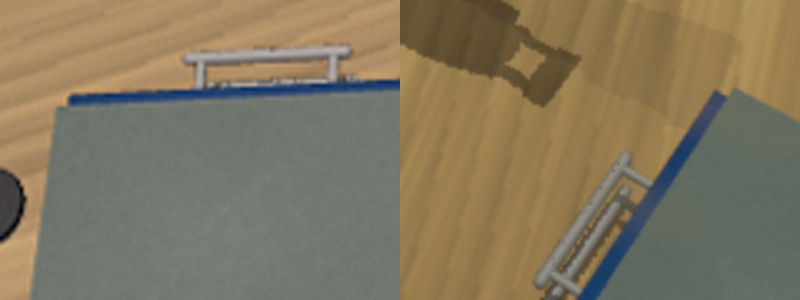

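```bash
python3 - <<'E'
from p3 import *
c=lambda x,y:(85+x*.3,225+y*.3);d=lambda x,y:(180+(x-400)*.4,230+y*.4)
for n,k,uv,z in [('bar','scene',c(187,59),.106),('bar','scene',c(350,50),.106),('top','scene',c(70,107),.144),('top','scene',c(390,92),.144),('fb','scene',c(72,96),.132),('fb','scene',c(390,82),.132),
('bar','side',d(626,157),.106),('bar','side',d(541,281),.106),('top','side',d(735,92),.144),('top','side',d(600,296),.144)]: print(n,k,loc(atz(k,uv,z)))
E
```

```text
bar scene [ 0.0819 -0.0624  0.024 ]
bar scene [0.0813 0.0637 0.024 ]
top scene [ 0.1328 -0.1349  0.062 ]
top scene [0.134  0.0993 0.062 ]
fb scene [ 0.119  -0.1387  0.05  ]
fb scene [0.121 0.098 0.05 ]
bar side [0.0814 0.0596 0.024 ]
bar side [ 0.0816 -0.0616  0.024 ]
top side [0.1346 0.1394 0.062 ]
top side [ 0.1323 -0.0584  0.062 ]
```

The drawer reads shut to about 2 mm. A second, firmer push will confirm it's against its stop.

>>> {"api": "apply_moves", "payload": {"series": [{"tx": -5,"ty": 0,"tz": 0,"ax": 0,"ay": 0,"az": 0,"jaw": 0},{"tx": -10,"ty": 0,"tz": 0,"ax": 0,"ay": 0,"az": 0,"jaw": 0},{"tx": -14,"ty": 0,"tz": 2,"ax": 0,"ay": 0,"az": 0,"jaw": 0},{"tx": -14,"ty": 2,"tz": 7,"ax": 0,"ay": 0,"az": 0,"jaw": 0},{"tx": -14,"ty": 6,"tz": 13,"ax": 0,"ay": 0,"az": 0,"jaw": 0},{"tx": -14,"ty": 10,"tz": 16,"ax": 0,"ay": 0,"az": 0,"jaw": 0},{"tx": -14,"ty": 12,"tz": 16,"ax": 0,"ay": 0,"az": 0,"jaw": 0},{"tx": -14,"ty": 12,"tz": 16,"ax": 0,"ay": 0,"az": 0,"jaw": 0}]}}

```text
clock: 24.72
tool_pos: [0.5595, -0.261, 0.1004]
ee_rot: [[0.292, 0.956, 0.001], [0.956, -0.292, -0.003], [-0.003, 0.002, -1.0]]
force: [0.5, -0.0, -0.5]
gripper_width: 0.0005
gripper_force: 0.0
```

```bash
python3 - <<'E'
from p3 import *
s=robot.get_state();print(loc(s['tool_pos']),s['force']);tgt(.065,0,.019)
E
```

```text
[ 0.0397 -0.0027  0.0184] [ 0.5443 -0.0176 -0.5456]
t [ 0.27  2.53 -0.06] a [ 0.1  0.2 -0.1] tcp [ 0.5595 -0.261   0.1004] clk 24.725
```

>>> {"api": "apply_moves", "payload": {"series": [{"tx": 0.2,"ty": 1.2,"tz": 0,"ax": 0,"ay": 0,"az": 0,"jaw": 0},{"tx": 0.2,"ty": 1.8,"tz": 0,"ax": 0,"ay": 0,"az": 0,"jaw": 0},{"tx": 0.2,"ty": 2.3,"tz": 0,"ax": 0,"ay": 0,"az": 0,"jaw": 0},{"tx": 0.2,"ty": 2.8,"tz": 0,"ax": 0,"ay": 0,"az": 0,"jaw": 0},{"tx": 0.2,"ty": 3.3,"tz": 0,"ax": 0,"ay": 0,"az": 0,"jaw": 0},{"tx": 0.2,"ty": 3.5,"tz": 0,"ax": 0,"ay": 0,"az": 0,"jaw": 0},{"tx": 0.2,"ty": 3.5,"tz": 0,"ax": 0,"ay": 0,"az": 0,"jaw": 0}]}}

```text
clock: 25.6
tool_pos: [0.5832, -0.2641, 0.1011]
ee_rot: [[0.291, 0.957, -0.02], [0.957, -0.291, 0.004], [-0.001, -0.02, -1.0]]
force: [-19.9, 7.2, 15.8]
gripper_width: 0.0004
gripper_force: 10.6
```

Same stop point at 21 N, so the drawer is at its stop. Back away and hand in.

>>> {"api": "apply_moves", "payload": {"series": [{"tx": 0,"ty": -1.5,"tz": 0,"ax": 0,"ay": 0,"az": 0,"jaw": 0},{"tx": 0,"ty": -5,"tz": 0,"ax": 0,"ay": 0,"az": 0,"jaw": 0},{"tx": 0,"ty": -9,"tz": -3,"ax": 0,"ay": 0,"az": 0,"jaw": 0},{"tx": 0,"ty": -12,"tz": -8,"ax": 0,"ay": 0,"az": 0,"jaw": 0},{"tx": 0,"ty": -12,"tz": -12,"ax": 0,"ay": 0,"az": 0,"jaw": 0},{"tx": 0,"ty": -12,"tz": -12,"ax": 0,"ay": 0,"az": 0,"jaw": 0},{"tx": 0,"ty": -12,"tz": -12,"ax": 0,"ay": 0,"az": 0,"jaw": 0}]}}

```text
clock: 26.48
tool_pos: [0.4785, -0.2319, 0.2212]
ee_rot: [[0.29, 0.957, 0.001], [0.957, -0.29, -0.003], [-0.002, 0.002, -1.0]]
force: [-0.6, -0.9, -0.6]
gripper_width: -0.0001
gripper_force: 0.0
```

```bash
python3 - <<'E'
from h import *
s=robot.get_state();print(s['tool_pos'],s['force'],s['clock']);print(robot.hand_in())
E
```

```text
[ 0.47849144 -0.23189876  0.22117056] [-0.57439386 -0.85930013 -0.58447016] 26.475
the job is handed in; nothing more can be done
None
```

The job is handed in at about 26.5 s: I stood the blue panel on the easel, regripped it across its width, laid it flat in the upper drawer between the tin and the cutter, and pushed the drawer shut against its stop; no verdict was returned.

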